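Slide the loaded tool crate into its parking stop

ROBOT

A 6-joint arm with a two-finger parallel gripper is mounted at the origin on a cart in front of the work surface, level with it; the furniture and walls round the work are solid. World frame = base frame: x ahead of the robot, y to its left, z up, the work surface at z = 0. Lengths are in m, angles in rad, forces in N, time in s.
With the tool pointing down it reaches from about 0.275 to 0.825 m from the base axis. Payload 4.9 kg.
Tool frame: the origin (TCP) lies midway between the tips of the shut fingers; the grasp point (between the pads) lies 19 mm behind it (grip_point_offset is the distance from the TCP to the grasp point, in m); z points along the fingers, y is the line along which they close (so a half turn about z gives the same grasp; the last joint's range is limited). The gripper opens to 85 mm and grips with 20 to 120 N. Pads are 22 mm wide; open, the fingers measure 114 mm over their backs; the gripper's body (76 mm by 85 mm) begins 54 mm behind the grasp point. The pads swing forward as they close: fully open they stand 13 mm farther back than shut.
Start: joints at [-1.47, 0.326, -0.193, 1.052, 0, 1.437], TCP at [0.128, -0.535, 0.231] pointing down, gripper open.
Joint ranges: [-2.65, 2.65], [-0.97, 1.79], [-1.3, 1.35], [-1.93, 2.1], [-1.47, 1.37], [-3.14, 3.14]. Speed limits (rad/s): [2.57, 2.57, 3.14, 3.14, 3.14, 3.14].

INTERFACE

Orientations are given as a rotation vector (axis times angle).
In Python, from cell import * gives the robot as it stands. Calls block until the motion is done:
- movep(position, orientation): joint-space move of the TCP to a pose.
- move_l(position, velocity=0.15, rot=None, until_force=None): straight line of the TCP; rot=None keeps the orientation; velocity is the mean speed in m/s. With until_force (N) it stops when the force on the tool has changed by that much, and returns True; else False.
- set_joints(angles): joint-space move.
- let_go() and grab(newtons=None): open the fingers fully, or close them until they stop; newtons is the grip in N (None keeps the last).
- sleep(seconds).
- ik(position, orientation): joint angles nearest the present ones, or None.
- get_state(): the state.
- grab_frame(name): name is "scene" or "side" or "wrist"; returns a dict with "img" (420x560x3 uint8, red, green, blue), "fx", "fy", "cx", "cy" (pixels), "cam_to_world" (4x4, takes a point from camera to world coordinates); the wrist camera has in their place "T_tool_cam" (4x4, takes a point from camera to tool coordinates, whose origin is the TCP and whose axes are the flange's). Camera axes: x right, y down, z forward; pixel columns grow to the right and rows downward; lengths in m; the calibration is good to about 2 mm. A picture is of the moment at which its call begins: read the wrist's pose just before it. There is no depth.
A pose or a line that the arm cannot do raises MotionError and nothing moves.
- sign_off(): hands the job in; it is judged then, once.
Trained networks look in the newest picture that a camera, given by its name, has taken for a name from the list of things; names that differ only in an ending like _2 or _b are one class to them, and where a whole thing is asked for, a point or a joint stands for the part that bears it (a point fixed in the world has none). Each returns a list of dicts, best first, with "score" (0 to 1); they miss things now and then, are a little off and sometimes report something else, mostly with a low value. They report only what shows in the picture. A call takes as long as a camera call.
- spot_in(camera, name): "centre" ([column, row] in pixels, amid what is visible of it).
- silhouettes(camera, name): "mask" (420x560 bool, what is visible of it) and "centre" ([column, row] in pixels, amid what is visible of it).
- tip_of(camera, name): "centre" ([column, row] in pixels: a listed point, or the origin of a listed thing).
The state is a dict: "clock": time; "q": joint angles; "joint_velocities": joint speeds; "tau": joint torques, N m; "position": TCP position; "eef_rot": TCP orientation; "contact_force": force on the tool from outside, world axes, zero at the start; "wrist_torque": the same for the moment, N m; "finger_gap": opening from 0.0 (shut) to 1.0 (fully open); "grasp_force": force on a finger pad.
Only numpy, scipy, OpenCV 4.12 (cv2) and the standard library are available. Lean on these libraries where they do the work, as an engineer would, in place of code of your own. Each camera call takes 0.05 s, during which the arm holds its last target. There are 200 camera calls.

TASK

Push the heavy open tool crate across the bench into its wooden parking stop, so that it stands upright between the two cheeks with its long side flush against the back board. Push it with the fingers low down near its base so that it slides and does not tip; do not touch its handle, do not lift it, and leave the other things on the bench where they are.

Things in the scene. Friction and masses are not known exactly. Their poses are not given: they have to be found in the camera images.
- tool_crate: open wooden tool crate full of steel bars, 1.3 to 2 kg, loose on the bench. Base 160 mm along its x, 90 mm along its y; the flat upright long sides (facing its +y and -y) are 120 mm high; the end boards (at +x and -x) rise to 221 mm, narrowing in y to 64 mm above 130 mm. Origin: centre of the underside; z up. Starts on the stop's +y side, its -y long side toward the stop, turned up to 0.3 rad
- push_face (a point): point low on the crate's +y long side, the side to push: middle of its length, 45 mm from the crate's origin along its +y and 25 mm above the bench. Pushed here the crate slides (friction 0.5 to 0.7); pushed above about 60 mm it may tip. A gripper pointing straight down strikes the crate's upper part with its wide housing, so lean it back 35 to 40 degrees so the fingertips lead
- crate_handle: round wooden dowel handle of the crate, 22 mm thick, 138 mm long along the crate's x, fixed between the end boards. Origin: middle of the dowel, 200 mm above the crate's underside. Not to be touched
- parking_stop: wooden stop fixed to the bench: back board 250 mm long (its x), 20 thick, 60 high, with a cheek at each end, 18 thick, 45 high, reaching 57 mm out, flared 0.2 rad. Origin: bench level, middle of the board's face; +y points out of the open side. Gap between cheeks 200 mm at the face, 225 at the mouth. Crate home: axes parallel, its origin at x = 0, y = 45 mm here
- glue_bottle: white glue bottle with red tip, 59x57x175 mm, standing beyond the work; loose, to be left alone. Origin: centre of the underside
- log_block: dark round log offcut, 75x83x121 mm, standing beyond the work; loose, to be left alone. Origin: centre of the underside
- sanding_block: cork-topped sanding block, 66x112x31 mm, lying far left; loose, to be left alone. Origin: centre of the underside
- masking_tape: roll of masking tape lying flat, 99 mm across, 24 mm high, near the robot on the right; loose, to be left alone. Origin: centre of the underside
- pine_block: small wooden block, 45x70x28 mm, near the robot; loose, to be left alone. Origin: centre of the underside
- chisel: chisel with wooden handle, 236 mm long, lying at the left edge; loose, to be left alone. Origin: centre of the underside

How it is judged:
By the outcome, as a careful person would: the job done as asked, in the order asked, and still so for the second after the job is handed in, with the robot touching nothing.
It also fails if it takes over 64 s, if anything falls off the work surface, if the arm or the gripper's body presses on something with over 40 N, if the wrist force passes 120 N, or if a joint passes its speed limit or range.

## Working session

There is one attempt and no reset: what is moved stays moved. The work goes in short steps, each a Python script; the robot and the scene stay as the last script left them, time stands still between calls to the robot, and variables do not carry over. Pictures are saved under pics/ and viewed, at most 10 in all, crops included, and the job is handed in when it is done.

```bash
mkdir -p pics
cat > h.py <<'E'
from cell import *
import numpy as np, cv2
def ray(f,px):
    M=np.array(f["cam_to_world"]);d=M[:3,:3]@np.array([(px[0]-f["cx"])/f["fx"],(px[1]-f["cy"])/f["fy"],1.]);return M[:3,3],d
def onz(f,px,z):
    o,d=ray(f,px);return o+d*(z-o[2])/d[2]
def proj(f,P):
    M=np.array(f["cam_to_world"]);P=np.atleast_2d(P);c=(P-M[:3,3])@M[:3,:3]
    return np.c_[f["fx"]*c[:,0]/c[:,2]+f["cx"],f["fy"]*c[:,1]/c[:,2]+f["cy"]]
E
python3 - <<'E'
from h import *
for c in ("scene","side"):
    f=grab_frame(c);cv2.imwrite(f"pics/{c}0.png",f["img"][:,:,::-1]); print(c,np.array(f["cam_to_world"]).round(3).tolist(),f["fx"])
    for n,z in (("tool_crate",0),("push_face",.025),("crate_handle",.2),("parking_stop",0),("glue_bottle",0),("log_block",0),("pine_block",0),("masking_tape",0),("sanding_block",0)):
        for r in tip_of(c,n)[:2]: print(n,np.round(r["centre"],1),round(r["score"],2),onz(f,r["centre"],z).round(3))
print(get_state())
E
```

```text
scene [[-0.617, 0.498, -0.609, 1.186], [0.787, 0.401, -0.47, 0.512], [0.009, -0.769, -0.639, 0.808], [0.0, 0.0, 0.0, 1.0]] 390.02738943932184
push_face [312.8 246.9] 0.87 [0.52  0.119 0.025]
push_face [205.9 205.1] 0.65 [ 0.579 -0.247  0.025]
crate_handle [299.6 194.9] 0.71 [0.538 0.077 0.2  ]
parking_stop [203.5 205.9] 0.92 [ 0.567 -0.274  0.   ]
parking_stop [313.9 245.2] 0.2 [0.491 0.105 0.   ]
glue_bottle [256.9 319. ] 0.71 [0.783 0.138 0.   ]
log_block [213.1 280.6] 0.66 [ 0.766 -0.029 -0.   ]
pine_block [333.2 223.6] 0.86 [0.377 0.099 0.   ]
masking_tape [277.8 188.8] 0.65 [ 0.345 -0.144  0.   ]
sanding_block [304.7 330.8] 0.83 [0.738 0.247 0.   ]
side [[0.973, -0.167, 0.159, 0.388], [-0.23, -0.645, 0.729, -0.862], [-0.019, -0.746, -0.666, 0.954], [0.0, 0.0, 0.0, 1.0]] 455.72281527077257
tool_crate [255.4 240.5] 0.77 [0.532 0.073 0.   ]
crate_handle [250.1 188. ] 0.71 [0.527 0.072 0.2  ]
parking_stop [301.  331.6] 0.83 [ 0.578 -0.259  0.   ]
glue_bottle [333.3 217.1] 0.86 [ 0.786  0.113 -0.   ]
glue_bottle [255.1 240.1] 0.51 [0.532 0.075 0.   ]
log_block [341.3 250.7] 0.68 [ 0.
[... 215 characters left out ...]
 0.248 0.   ]
{'clock': 1.0, 'q': array([-1.47019529e+00,  3.26170033e-01, -1.92608289e-01,  1.05198756e+00,
       -1.29080464e-05,  1.43659312e+00]), 'joint_velocities': array([-0.00048893, -0.00040742,  0.00046313, -0.00133307,  0.00025924,
        0.00025628]), 'tau': array([ 2.32883485e-04, -4.43328702e+01,  2.62765378e+01,  1.05126157e-03,
       -1.74776815e-04, -1.21685062e-06]), 'position': array([ 0.12796645, -0.53492578,  0.23129402]), 'eef_rot': array([ 3.11993681e+00,  3.67979409e-01, -2.10761916e-05]), 'contact_force': array([-0.67166411, -0.3590265 ,  0.05454147]), 'wrist_torque': array([0.02986936, 0.00885336, 0.03505859]), 'grasp_force': 0.0, 'finger_gap': 1.001293909590372}
```

View pics/scene0.png

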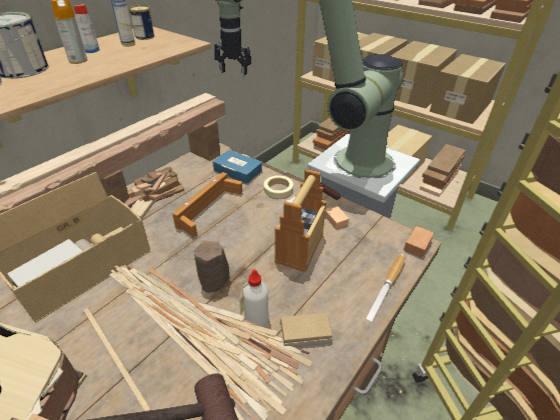

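View pics/side0.png

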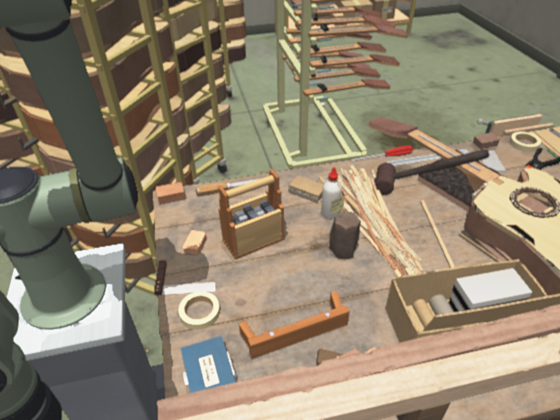

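The pictures show the crate at scene (300,235) / side (252,220). The stop is at scene (205,205) / side (297,325), open toward the crate, and the lane between them is clear. I'll fit the model silhouettes to get the poses.

```bash
cat >> h.py <<'E'
from scipy.optimize import minimize
def box(x0,x1,y0,y1,z0,z1): return np.array([[x,y,z] for x in(x0,x1) for y in(y0,y1) for z in(z0,z1)])
def crate():
    P=[box(-.08,.08,-.045,.045,0,.12)]
    for a,b in((-.08,-.069),(.069,.08)):
        P.append(np.r_[box(a,b,-.045,.045,0,.13),box(a,b,-.032,.032,.135,.221)])
    return P+[box(-.069,.069,-.0095,.0095,.19,.21)]
def stop():
    P=[box(-.125,.125,-.02,0,0,.06)]
    for s in(1,-1):
        b=box(0,.018,-.005,.057,0,.045);c,n=np.cos(.2),np.sin(.2)
        x=b[:,0]*c+b[:,1]*n;y=-b[:,0]*n+b[:,1]*c
        P.append(np.c_[s*(.1+x),y,b[:,2]])
    return P
def place(P,p):
    c,s=np.cos(p[2]),np.sin(p[2]);return P@np.array([[c,s,0],[-s,c,0],[0,0,1]])+[p[0],p[1],0]
def render(f,parts,p):
    m=np.zeros((1680,2240),np.uint8)
    for P in parts:
        h=cv2.convexHull((proj(f,place(P,p))*4+1.5).astype(np.float32)).round().astype(np.int32);cv2.fillConvexPoly(m,h,255)
    return cv2.resize(m,(560,420),interpolation=cv2.INTER_AREA)/255.
def fit(name,parts,p0,cams=("scene","side"),minscore=.4):
    o=[]
    for c in cams:
        f=grab_frame(c);r=silhouettes(c,name)
        print(c,[(round(x["score"],2),np.round(x["centre"]).tolist(),int(x["mask"].sum())) for x in r])
        q=proj(f,[[p0[0],p0[1],.05]])[0]
        r=[x for x in r if np.hypot(*(np.array(x["centre"])-q))<60 and x["score"]>minscore]
        if r:o.append((f,r[0]["mask"].astype(float)))
    def cost(p): return sum(np.abs(render(f,parts,p)-m).sum()/m.sum() for f,m in o)
    best=None
    for dt in(-.15,0,.15):
        x0=np.array(p0)+[0,0,dt]
        S=np.array([x0,x0+[.02,0,0],x0+[0,.02,0],x0+[0,0,.12]])
        r=minimize(cost,x0,method="Nelder-Mead",options=dict(initial_simplex=S,xatol=2e-4,fatol=1e-4))
        if best is None or r.fun<best.fun:best=r
    print(name,best.x.round(4),"cost",round(best.fun,3),"each",[(np.abs(render(f,parts,best.x)-m).sum()/m.sum()).round(3) for f,m in o])
    return best.x,o
E
python3 - <<'E'
from h import *
pc,o=fit("tool_crate",crate(),[.53,.075,0.1])
ps,o2=fit("parking_stop",stop(),[.573,-.265,0.1])
for c in ("scene","side"):
    f=grab_frame(c);im=f["img"][:,:,::-1].copy()
    for parts,p in((crate(),pc),(stop(),ps)):
        for P in parts: cv2.polylines(im,[cv2.convexHull(proj(f,place(P,p)).astype(np.float32)).round().astype(np.int32)],True,(0,255,0),1)
    cv2.imwrite(f"pics/fit_{c}.png",cv2.resize(im[120:370,130:410],None,fx=2,fy=2,interpolation=2))
a=cv2.imread("pics/fit_scene.png");b=cv2.imread("pics/fit_side.png");cv2.imwrite("pics/fit.png",cv2.resize(np.hstack([a,b]),(800,357)))
np.save("poses.npy",[pc,ps])
E
```

```text
scene [(0.79, [302.0, 227.0], 3494), (0.71, [276.0, 180.0], 432), (0.17, [257.0, 301.0], 1150)]
side [(0.92, [253.0, 216.0], 4038)]
tool_crate [0.5265 0.0771 0.2762] cost 0.213 each [np.float64(0.12), np.float64(0.093)]
scene [(0.77, [199.0, 197.0], 1412)]
side [(0.63, [298.0, 331.0], 2387)]
parking_stop [ 0.5661 -0.2669  0.1403] cost 0.223 each [np.float64(0.118), np.float64(0.106)]
```

View pics/fit.png

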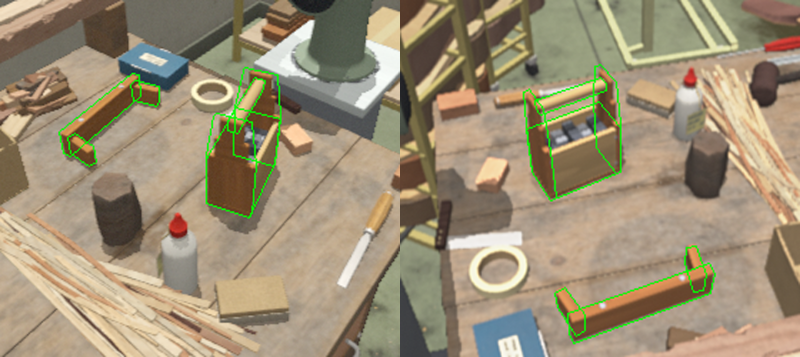

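The outlines match both objects in both views. The chisel is at scene (385,290), left of the work. Next I'll check reachability along the push.

```bash
cat >> h.py <<'E'
from scipy.spatial.transform import Rotation as R
LEAN=np.radians(40)
def hand(yaw,flip,lean=LEAN):
    d=np.array([np.sin(yaw),-np.cos(yaw),0]);u=np.array([np.cos(yaw),np.sin(yaw),0])*flip
    z=np.sin(lean)*d-np.array([0,0,np.cos(lean)]);return R.from_matrix(np.c_[np.cross(u,z),u,z]).as_rotvec()
def tcp(p,back=0,h=.012):  # TCP pose for crate pose p, standing off 'back'
    n=np.array([-np.sin(p[2]),np.cos(p[2])]);return np.r_[p[:2]+n*(.045+back),h]
def s2w(ps,q):
    c,s=np.cos(ps[2]),np.sin(ps[2]);return np.array([ps[0]+c*q[0]-s*q[1],ps[1]+s*q[0]+c*q[1],ps[2]+q[2]])
def w2s(ps,p):
    d=np.array(p[:2])-ps[:2];c,s=np.cos(ps[2]),np.sin(ps[2]);return np.array([c*d[0]+s*d[1],-s*d[0]+c*d[1],p[2]-ps[2]])
E
python3 - <<'E'
from h import *
pc,ps=np.load("poses.npy");print(w2s(ps,pc))
f=grab_frame("scene")
for px in((403,257),(369,318)):print("chisel",onz(f,px,.01).round(3))
home=s2w(ps,[0,.045,0])
for fl in(1,-1):
    print(fl)
    for n,P,r in(("hi",np.array([.128,-.535,.45]),get_state()["eef_rot"]),("mid",np.array([.45,-.1,.5]),hand(pc[2],fl)),("pre_hi",tcp(pc,.09,.4),hand(pc[2],fl)),("pre",tcp(pc,.05),hand(pc[2],fl)),("con",tcp(pc),hand(pc[2],fl)),("half",tcp((pc+home)/2),hand(home[2],fl)),("home",tcp(home),hand(home[2],fl))):
        q=ik(P,r);print(n,P.round(3),None if q is None else np.round(q,2))
E
```

```text
[0.00890215 0.34608531 0.13588542]
chisel [0.383 0.33  0.01 ]
chisel [0.619 0.35  0.01 ]
1
hi [ 0.128 -0.535  0.45 ] [-1.47  0.29  0.31  1.59 -0.    1.44]
mid [ 0.45 -0.1   0.5 ] [ 0.04 -0.05 -0.15  1.28 -0.67  1.26]
pre_hi [0.49  0.207 0.4  ] [ 0.61  0.42  0.19  1.6  -0.65  2.  ]
pre [0.501 0.168 0.012] [ 0.54  0.74 -0.35  0.7  -0.67  1.91]
con [0.514 0.12  0.012] [ 0.46  0.71 -0.42  0.59 -0.68  1.8 ]
half [ 0.534 -0.029  0.012] [ 0.18  0.67 -0.52  0.41 -0.7   1.62]
home [ 0.554 -0.178  0.012] [-0.11  0.64 -0.61  0.11 -0.67  1.25]
-1
hi [ 0.128 -0.535  0.45 ] [-1.47  0.29  0.31  1.59 -0.    1.44]
mid [ 0.45 -0.1   0.5 ] [ 0.04 -0.05 -0.15  1.28 -0.67 -1.88]
pre_hi [0.49  0.207 0.4  ] [ 0.61  0.42  0.19  1.6  -0.65 -1.15]
pre [0.501 0.168 0.012] [ 0.54  0.74 -0.35  0.7  -0.67 -1.23]
con [0.514 0.12  0.012] [ 0.46  0.71 -0.42  0.59 -0.68 -1.34]
half [ 0.534 -0.029  0.012] [ 0.18  0.67 -0.52  0.41 -0.7  -1.52]
home [ 0.554 -0.178  0.012] [-0.11  0.64 -0.61  0.11 -0.67 -1.89]
```

Run:
```python
from h import *
pc,ps=np.load("poses.npy")
r=hand(pc[2],1)
movep([.128,-.535,.45],get_state()["eef_rot"])
movep([.45,-.1,.5],r); movep(tcp(pc,.09,.4),r)
move_l(tcp(pc,.045),.2)
print(get_state()["clock"],get_state()["contact_force"])
print(move_l(tcp(pc,-.012),.04,until_force=4))
s=get_state();print(s["clock"],s["position"],s["contact_force"],"expected face",tcp(pc), "gap",(s["position"]-tcp(pc))[:2]@np.array([-np.sin(pc[2]),np.cos(pc[2])]))
for c in ("scene","side"):
    f=grab_frame(c);cv2.imwrite(f"pics/c_{c}.png",cv2.resize(f["img"][100:350,150:400,::-1],(400,400)))
cv2.imwrite("pics/contact.png",np.hstack([cv2.imread(f"pics/c_{c}.png") for c in("scene","side")]))
```

```text
7.7417 [-1.05451121 -0.4146173   0.32621555]
True
8.8333 [0.51480354 0.11727541 0.01165944] [-0.12137234 -0.59405254  0.71003284] expected face [0.51425377 0.12036882 0.012     ] gap -0.0031260826631594536
```

View pics/contact.png

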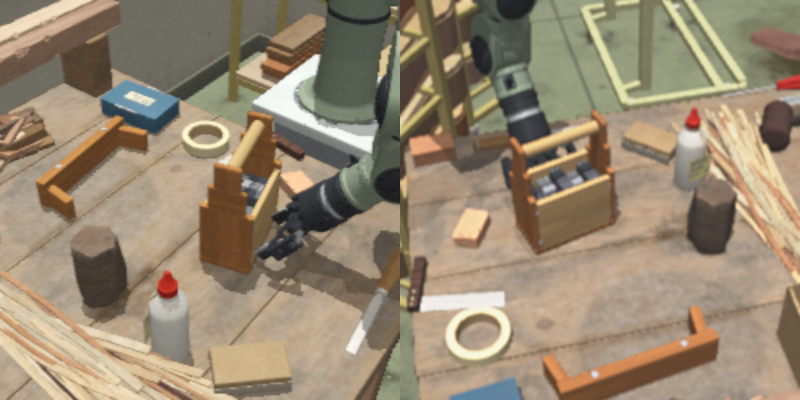

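The fingertips touch low on the +y side with the housing clear. I'll push about two thirds of the way, straightening as it goes.

```bash
cat >> h.py <<'E'
OFF=-.003
def push(ps,a,b,n,v=.06):
    for t in np.linspace(0,1,n+1)[1:]:
        p=s2w(ps,a+(b-a)*t)
        hit=move_l(tcp(p,OFF),v,rot=hand(p[2],1),until_force=40)
        s=get_state();print(round(s["clock"],1),np.round(s["contact_force"],1),s["position"].round(3),hit)
        if hit:break
E
python3 - <<'E'
from h import *
pc,ps=np.load("poses.npy")
a=w2s(ps,pc); b=np.array([0.,.15,0.])
push(ps,a,b,4)
p,o=fit("tool_crate",crate(),s2w(ps,b)); print("in stop",w2s(ps,p))
p,o=fit("parking_stop",stop(),ps)
E
```

```text
9.9 [ 0.1  4.7 -1.6] [0.521 0.071 0.011] False
10.9 [ 0.3  6.4 -1.9] [0.527 0.022 0.011] False
11.8 [ 0.1  6.4 -0. ] [ 0.533 -0.027  0.011] False
12.8 [ 0.1  6.2 -0.3] [ 0.539 -0.075  0.011] False
scene [(0.84, [242.0, 199.0], 3551)]
side [(0.59, [277.0, 265.0], 4964)]
tool_crate [ 0.5452 -0.118   0.1636] cost 0.214 each [np.float64(0.137), np.float64(0.077)]
in stop [7.45065601e-05 1.50321615e-01 2.32471374e-02]
scene []
side [(0.69, [299.0, 332.0], 2515)]
parking_stop [ 0.5667 -0.266   0.1372] cost 0.057 each [np.float64(0.057)]
```

Run:
```python
from h import *
pc,ps=np.load("poses.npy")
push(ps,np.array([0,.15,0.]),np.array([0,.052,0.]),2)
p=s2w(ps,[0,.030,0]); print(move_l(tcp(p,OFF),.02,until_force=25))
s=get_state();print(s["clock"],s["contact_force"],s["position"],"tcp in stop",w2s(ps,np.r_[s["position"][:2],0]))
p,o=fit("tool_crate",crate(),s2w(ps,[0,.045,0])); print("in stop",w2s(ps,p))
for c in ("scene","side"):
    f=grab_frame(c);cv2.imwrite(f"pics/d_{c}.png",cv2.resize(f["img"][120:370,130:380,::-1],(400,400)))
cv2.imwrite("pics/home.png",np.hstack([cv2.imread(f"pics/d_{c}.png") for c in("scene","side")]))
```

```text
14.2 [-0.2  5.5  1.2] [ 0.546 -0.124  0.011] False
15.1 [-0.6  6.3  0.6] [ 0.553 -0.172  0.011] False
True
15.7583 [0.69620074 3.06673226 2.90164253] [ 0.55418209 -0.179537    0.01040085] tcp in stop [ 0.00039247  0.08812802 -0.14033551]
scene [(0.93, [213.0, 187.0], 3480)]
side [(0.62, [291.0, 293.0], 4528)]
tool_crate [ 0.5609 -0.2231  0.1754] cost 0.459 each [np.float64(0.146), np.float64(0.313)]
in stop [0.00098988 0.0440759  0.0350787 ]
```

View pics/home.png

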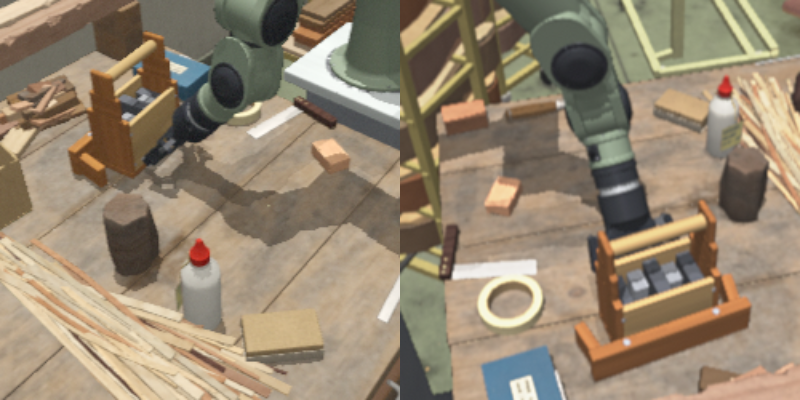

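The force rose 25 N at the expected home depth, so the crate is against the board and upright. To be sure it's flush, I'll press once at mid-length with the fingers shut, then retreat and measure with a clear view.

Run:
```python
from h import *
pc,ps=np.load("poses.npy")
home=s2w(ps,[0,.045,0])
move_l(tcp(home,.04,.022),.1); grab(20)
print(move_l(tcp(home,-.015,.022),.025,until_force=30))
s=get_state();print(s["clock"],s["contact_force"],"tcp in stop",w2s(ps,np.r_[s["position"][:2],0]),s["position"])
move_l(tcp(home,.06,.03),.1); move_l(tcp(home,.14,.35),.2)
movep([.40,.30,.45],hand(home[2],1))
print(get_state()["clock"])
p,o=fit("tool_crate",crate(),home); print("in stop",w2s(ps,p))
for c in ("scene","side"):
    f=grab_frame(c);cv2.imwrite(f"pics/e_{c}.png",cv2.resize(f["img"][120:370,130:380,::-1],(400,400),interpolation=cv2.INTER_CUBIC))
f=grab_frame("side");cv2.imwrite("pics/side_zoom.png",cv2.resize(f["img"][230:370,220:370,::-1],(600,560),interpolation=cv2.INTER_CUBIC))
cv2.imwrite("pics/final.png",np.hstack([cv2.imread(f"pics/e_{c}.png") for c in("scene","side")]))
```

```text
True
18.7917 [0.65565055 3.65779901 1.18778547] tcp in stop [ 0.00019515  0.09628951 -0.14033551] [ 0.55284512 -0.17148335  0.02125118]
22.6917
scene [(0.96, [215.0, 191.0], 3620)]
side []
tool_crate [ 0.5628 -0.2196  0.2021] cost 0.097 each [np.float64(0.097)]
in stop [0.00334989 0.04726606 0.06180178]
```

View pics/final.png

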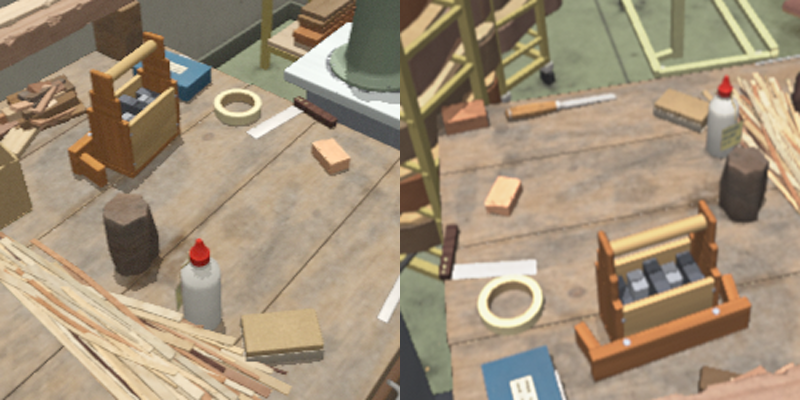

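View pics/side_zoom.png

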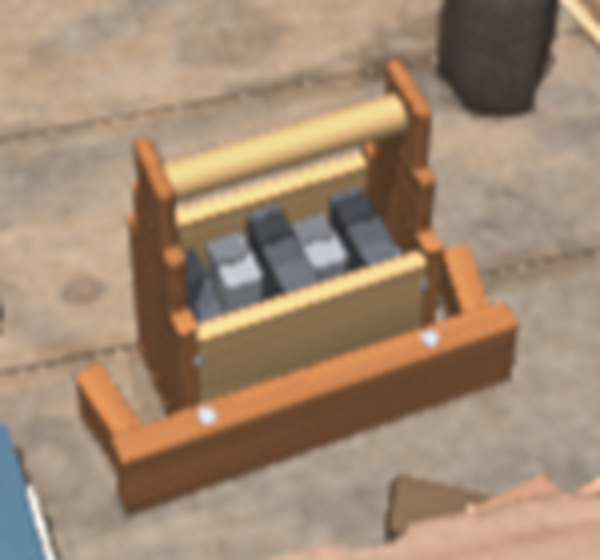

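Run:
```python
from h import *
pc,ps=np.load("poses.npy"); f=grab_frame("side")
Z=lambda u,v:(220+u/4-.4,230+v/4-.4)
def yaw(a,b,z):
    A,B=onz(f,Z(*a),z),onz(f,Z(*b),z);return np.arctan2(B[1]-A[1],B[0]-A[0]).round(3)
print("board bottom outer",yaw((130,510),(512,378),0),"top outer",yaw((125,460),(515,322),.06),"plank",yaw((200,337),(425,270),.12),"handle top",yaw((170,165),(395,95),.21))
im=cv2.resize(f["img"][230:370,220:370,::-1],(600,560),interpolation=cv2.INTER_CUBIC)
out=[]
for q in([0,.045,0],[0,.047,.05]):
    k=im.copy()
    for parts,p in((crate(),s2w(ps,q)),(stop(),ps)):
        for P in parts: cv2.polylines(k,[((cv2.convexHull(proj(f,place(P,p)).astype(np.float32))-[219.6,229.6])*4).round().astype(np.int32)],True,(0,255,0),1)
    out.append(k[20:540])
cv2.imwrite("pics/ov.png",cv2.resize(np.hstack(out),(800,347),interpolation=3))
```

```text
board bottom outer 0.128 top outer 0.144 plank 0.1 handle top 0.144
```

View pics/ov.png

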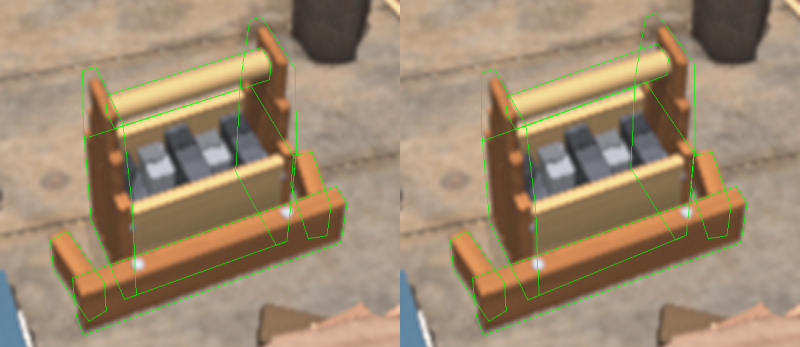

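The handle and board lines agree in yaw (0.144 against about 0.136), so it looks flush. There's time left, so I'll check by touch: press lightly near each end, inside the base, and compare depths.

Run:
```python
from h import *
pc,ps=np.load("poses.npy")
r=hand(ps[2],1); T=lambda x,b,h=.022: tcp(s2w(ps,[x,.045,0]),b,h)
movep(T(0,.14,.35),r); move_l(T(.045,.06,.03),.2)
for x in(.045,-.045,0):
    move_l(T(x,.03),.15)
    h=move_l(T(x,-.015),.025,until_force=25)
    s=get_state();print(h,round(s["clock"],1),w2s(ps,np.r_[s["position"][:2],0])[:2].round(4))
    move_l(T(x,.03),.1)
move_l(T(0,.06,.03),.15); move_l(T(0,.14,.35),.2); movep([.40,.30,.45],r)
s=get_state();print(s["clock"],s["contact_force"])
p,o=fit("tool_crate",crate(),s2w(ps,[0,.045,0])); print("in stop",w2s(ps,p))
f=grab_frame("side");cv2.imwrite("pics/last.png",f["img"][:,:,::-1])
```

```text
True 27.7 [0.045  0.0961]
True 29.9 [-0.045   0.0964]
True 31.8 [0.0001 0.0963]
35.7917 [ 0.15745578 -0.68801169  0.57667547]
scene [(0.69, [216.0, 189.0], 3476)]
side [(0.88, [294.0, 291.0], 4454)]
tool_crate [ 0.561  -0.2204  0.1848] cost 0.464 each [np.float64(0.133), np.float64(0.331)]
in stop [0.00140643 0.04670417 0.04442579]
```

View pics/last.png

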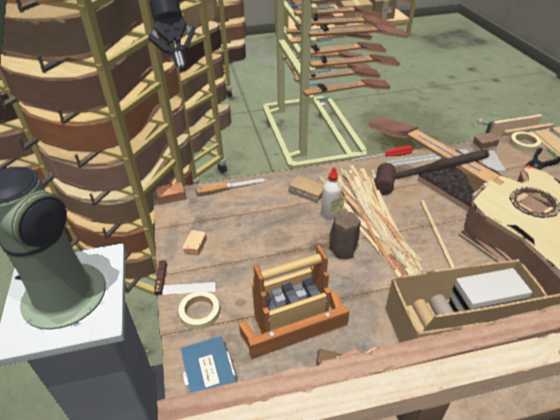

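The depths at both ends agree within 0.3 mm, so the crate is flush. The picture shows it upright in the stop at (292,290), with the other objects where they were and the arm clear.

```bash
python3 -c "
from cell import *
print(sign_off())"
```

```text
the job is handed in; nothing more can be done
None
```

The crate is parked upright between the cheeks, its long side flush against the back board (depths at both ends agree within 0.3 mm), the other objects look unmoved, and the job was handed in at about 36 s with the arm clear.

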